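Buzz a visitor in: shut the release box's door, flip the catch, hold the lever

TASK

A visitor is waiting at the street door. First push the small front door of the release box shut until it clicks home on its catch, then flip the safety catch on top of the box right over, off the lever, and then pull the lever all the way forward (towards the box's door side) to its stop and keep holding it there with the gripper's fingers: finish while still holding it, since it springs back if let go. Leave the other things on the board where they are.

Things in the scene. Friction and masses are not known exactly. Their poses are not given: they have to be found in the camera images.
- release_box: Grey painted steel box fixed on the oak board, 120 mm deep (its x) by 280 mm wide (its y) by 110 mm high. Origin: centre of its underside, at board height. Its z is up and its x points from its front to its back; the front (-x side, turned roughly to the robot) carries the small door on its left (+y) half; the lever and its safety catch stand on top of its right (-y) half. The top of the box is 110 mm above the board.
- door (a joint): Opening angle of the box's aluminium front door, rad: 0 = shut flush on the front, grows as it swings out towards the robot (starts 0.5 to 1.1). The door turns on an upright hinge with light friction and stays where it is left; over the last 0.13 rad a sprung ball catch resists lightly (1 to 2 N), then snaps it home and holds it at 0. Not home means above 0.03.
- door_hinge (a point): Point on the door's upright hinge axis, at the door's half height (56 mm above the board), at the door's left (+y) end; in the box frame at (-64, 115, 56) mm. Axes turn with the door: -y runs along the door from hinge to free edge, -x is the normal of its outer face. The door is a plain flat plate 95 mm long from the hinge, 88 mm high (12 to 100 mm above the board) and 8 mm thick, its outer face 4 mm on the -x side of this axis.
- door_push (a point): Point on the door's outer face 75 mm from the hinge axis, 65 mm above the board: a good place to push. Same axes as door_hinge.
- catch (a joint): Angle of the safety catch, rad: 0 = on (bar leaning 45 degrees to the left, +y, across the front of the lever's stem, which it blocks); about 0.79 = upright; 2.0 = off (bar lying over to the right, -y, against its stop). It is a loose gravity catch: past upright it falls over to the off stop by itself; short of upright it falls back on.
- catch_pin (a point): Middle of the front half of the catch's thumb pin: a steel pin 10 mm thick, 54 mm long, lying along the box's x, standing out from the bar's end towards the front (20 mm of pin in front of this point, 30 mm behind it, where the bar begins at about 26 mm). It travels on a circle of radius 55 mm about the catch's pivot axis. Pushing the pin sideways (box -y) with something upright that reaches about 20 mm below it turns the catch over. The force needed is under 1 N.
- catch_pivot (a point): Point on the catch's pivot axis (which runs along the box's x), fixed on the box at (19.5, -85, 130) mm in the box frame. Axes as the box.
- lever (a joint): Angle of the lever, rad: 0 = rest (leaning 0.2 rad from upright towards the back of the box), grows as it is pulled forward (box -x) to the stop at 0.9 (leaning 0.7 rad forward). A spring returns it to 0: about 2.5 N at the handle at the start, 7.6 N at the stop. With the catch on it jams after 0.15 to 0.2 rad.
- lever_handle (a point): Centre of the lever's black T-handle, a round bar 24 mm thick and 44 mm long along the box's y, on top of a 10 mm round stem; 80 mm from the pivot, 196 mm above the board at rest. The bar is a sleeve that revolves freely on its own axis, so that fingers pinching its two ends (closing along the box's y) from above can swing the lever without tilting; it can also be drawn forward from behind. Axes turn with the lever.
- lever_pivot (a point): Point on the lever's pivot axis (which runs along the box's y), fixed on the box at (25, -60, 118) mm in the box frame. Axes as the box.
- egg_cup: Green ceramic egg cup, 50 mm wide, 60 mm high, left of the box. Origin: centre of its underside. Leave alone.
- padlock: Steel padlock lying flat, shackle open, about 95 by 45 by 22 mm, in front of the right half of the box. Origin: centre of the underside of its body. Leave alone.
- bike_light: Blue plastic bike light, about 72 by 34 by 42 mm high, right of the box. Origin: centre of its underside. Leave alone.
- bottle_opener: Chrome bottle opener lying flat, 128 by 40 by 6 mm, on the left in front of the box. Origin: near its middle, on its underside. Leave alone.

How it is judged:
On the way, in this order (a step that is already met when the one before it is completed fails the run):
1. the front door is seated shut on its catch (value of joint door below 0.03 rad), for 0.2 s.
2. the safety catch is flipped right over (value of joint catch above 1.8 rad and value of joint door below 0.03 rad), for 0.2 s.
3. the lever is pulled to its stop (value of joint lever above 0.8 rad and value of joint catch above 1.8 rad), for 0.2 s.
At the end, for the whole second after the job is handed in: Through the last second the fingers hold the lever (more than 1 N) within 0.1 rad of its forward stop at 0.9 rad, the catch is over (above 1.8 of 2.0 rad), the door is seated (below 0.03 rad), and the four other things are within 30 mm of where they began (all of step 3 and value of joint door below 0.03 rad and contact force between the fingers and lever above 1 N and distance of each of egg_cup, padlock, bike_light, bottle_opener from where it was at the start of the episode below 0.03 m); the arm keeps its last pose, push and grip.
It fails at once if a bystander is knocked away or over (distance of any of egg_cup, padlock, bike_light, bottle_opener from where it was at the start of the episode above 0.03 m or angle between egg_cup's own z axis and vertical above 0.5 rad).
It also fails if it takes over 54 s, if anything falls off the work surface, if the arm or the gripper's body presses on something with over 40 N, if the wrist force passes 120 N, or if a joint passes its speed limit or range.

ROBOT

A 6-joint arm with a two-finger parallel gripper is mounted at the origin on the work surface. World frame = base frame: x ahead of the robot, y to its left, z up, the work surface at z = 0. Lengths are in m, angles in rad, forces in N, time in s.
With the tool pointing down it reaches from about 0.375 to 0.9 m from the base axis. Payload 3.1 kg.
Tool frame: the origin (TCP) lies midway between the tips of the shut fingers; the grasp point (between the pads) lies 19 mm behind it; z points along the fingers, y is the direction in which the jaws open and shut (so a half turn about z gives the same grasp; the last joint's range is limited). The gripper opens to 85 mm and grips with 20 to 120 N. Pads are 22 mm wide; open, the fingers measure 114 mm over their backs; the gripper's body (76 mm by 85 mm) begins 54 mm behind the grasp point. The pads swing forward as they close: fully open they stand 13 mm farther back than shut.
Start: joints at [-1.298, 0.527, 1.433, -0, 1.181, -0.178], TCP at [0.272, -0.563, 0.2] pointing down, gripper open.
Joint ranges: [-3.08, 3.08], [-0.75, 2.2], [0.22, 2.44], [-1.43, 4.57], [0, 2.65], [-2.85, 2.85]. Speed limits (rad/s): [2.79, 2.79, 3.14, 3.14, 3.14, 3.14].

INTERFACE

Orientations are given as a unit quaternion [x, y, z, w].
In Python, from station import manip gives the robot as it stands. The module is installed in compiled form; this text tells all that it offers.
- The arm moves only by the tool drive_tool, never from a script. Its argument "deltas" is one flat list of numbers, 4 for each row, row after row: the shift along the tool's x, y, z in cm, then the turn about the tool's z in degrees. A call has 1 to 12 rows; each row is the pose to reach, as a shift and turn from the pose measured when the call began, along the tool's axes at that moment; what a row does not reach only later rows make up. A row lasts 1/10 s, in which the tool goes at most 50 mm and 8.59 degrees, less where a joint would pass 70% of its speed; a pose out of reach is approached as far as the arm can. A call with a gripper value outside its range is refused whole. "hand" is the finger opening in cm, from 0 to 8.54, set as the call begins (left out, the last holds). The fingers move at their own pace and stop on an object; "squeeze" is the grip in N (left out, the last holds). Time passes only in rows, so rows that repeat a pose let the fingers close. It gives the time, the measured TCP pose, the force and the opening at its end, in the units of the state.
- manip.sense(): the state, without advancing time (a new reading comes with each control period).
- manip.snapshot(name): name is "side" or "top"; returns a dict with "frame" (384x512x3 uint8, red, green, blue), "depth" (384x512 float32, m along the optical axis (not along the pixel's ray), 0 where there is no reading), "fx", "fy", "cx", "cy" (pixels), "R" (3x3) and "t" (3): a world point X has camera coordinates R X + t. Camera axes: x right, y down, z forward; pixel columns grow to the right and rows downward; lengths in m; the calibration is good to about 2 mm. A picture is of the moment at which its call begins.
- manip.sign_off(): hands the job in, once; it reports no verdict.
The state is a dict: "t": time; "q": joint angles; "qd": joint speeds; "tau": joint torques, N m; "tcp_pos": TCP position; "tool_rot": TCP orientation; "force": force on the tool from outside, world axes, zero at the start; "ft_torque": the same for the moment, N m; "finger_gap": opening from 0.0 (shut) to 1.0 (fully open).
Only numpy, scipy, OpenCV 4.12 (cv2) and the standard library are available. Lean on these libraries where they do the work, as an engineer would, in place of code of your own. Each camera call takes 0.05 s, during which the arm holds its last target.

## Working session

There is one attempt and no reset: what is moved stays moved. The work goes in short steps, Python scripts to look and compute and a tool call to move; the robot and the scene stay as the last step left them, time stands still between calls to the robot, and variables do not carry over. Pictures are saved under pics/ and viewed, and the job is handed in when it is done.

Besides the shell and the picture viewer there is one more tool, called after ">>>" by a JSON object that holds its "api" and its "payload", one argument or row to a line. drive_tool: Moves the arm, as the interface text tells. Its arguments: {"type":"object","properties":{"deltas":{"type":"array"},"hand":{"type":"number"},"squeeze":{"type":"number"}},"required":["deltas"]}

```bash
mkdir -p pics; cat > h.py <<'E'
import numpy as np,cv2
from station import manip
def save(s,name,crop=None,sc=1):
    im=s["frame"]
    if crop: r0,r1,c0,c1=crop; im=im[r0:r1,c0:c1]
    im=cv2.resize(im,None,fx=sc,fy=sc,interpolation=cv2.INTER_CUBIC)
    cv2.imwrite("pics/"+name+".png",im[:,:,::-1])
def world(s,u,v,z=None):
    d=s["depth"][int(round(v)),int(round(u))] if z is None else None
    ray=np.array([(u-s["cx"])/s["fx"],(v-s["cy"])/s["fy"],1.])
    R,t=s["R"],s["t"]
    if z is None: return R.T@(ray*d-t)
    o=-R.T@t; w=R.T@ray
    return o+w*(z-o[2])/w[2]
def proj(s,X):
    c=s["R"]@np.asarray(X)+s["t"]; return s["fx"]*c[0]/c[2]+s["cx"],s["fy"]*c[1]/c[2]+s["cy"]
E
python3 - <<'E'
from h import *
import pickle
print(manip.sense())
for n in ("side","top"):
    s=manip.snapshot(n); pickle.dump(s,open(n+"0.pkl","wb")); save(s,n+"0",sc=1.5)
    print(n,s["R"],s["t"],s["fx"],-s["R"].T@s["t"])
E
```

```text
{'t': 0.0, 'q': array([-1.29849665e+00,  5.28506342e-01,  1.43389456e+00,  2.16216742e-05,
        1.18141023e+00, -1.78510113e-01]), 'qd': array([-8.97798558e-04, -5.52373360e-04,  2.26134344e-03, -7.62235589e-04,
       -9.77021732e-04, -2.52290372e-05]), 'tau': array([-1.64060224e-03, -4.42358887e+01, -1.78024846e+01, -2.54087954e-04,
        8.36983061e-03, -1.68095971e-05]), 'tcp_pos': array([ 0.27212148, -0.56177809,  0.19861149]), 'tool_rot': array([ 9.74704012e-01,  2.23496885e-01, -4.20124305e-05, -1.10848788e-03]), 'force': array([ 0.58173462,  0.13817105, -0.6099297 ]), 'ft_torque': array([-0.06747148,  0.0347993 , -0.01348858]), 'finger_gap': 0.9974912050633338}
side [[-0.97006525 -0.2427031  -0.00828334]
 [-0.15669523  0.65162866 -0.742177  ]
 [ 0.18552632 -0.71866216 -0.67015274]] [0.58987975 0.18117946 1.08371904] 407.43855184499165 [0.39955339 0.80393178 0.86561068]
top [[ 0.01810321 -0.99982177 -0.00535675]
 [-0.99512561 -0.01749821 -0.09705062]
 [ 0.09693959  0.00708757 -0.99526503]] [0.01938993 0.59747685 1.01949557] 416.61525141290895 [0.49538402 0.0226155  1.07275766]
```

View pics/side0.png

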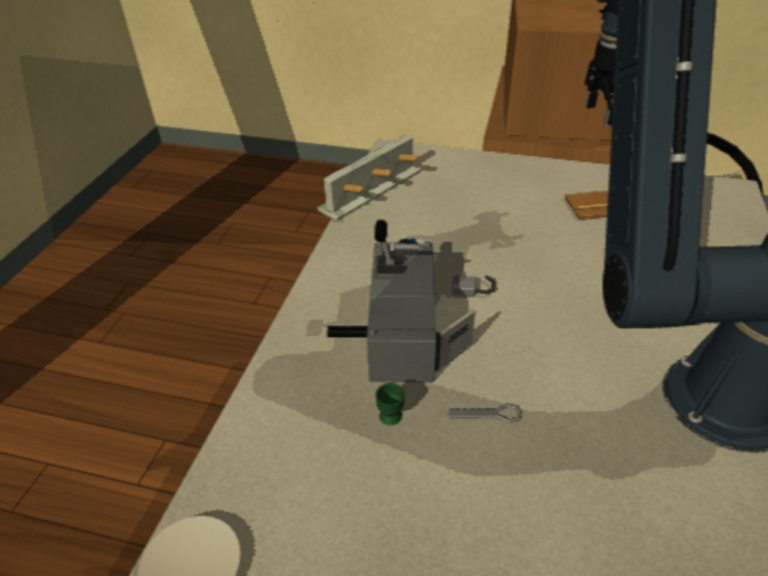

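View pics/top0.png

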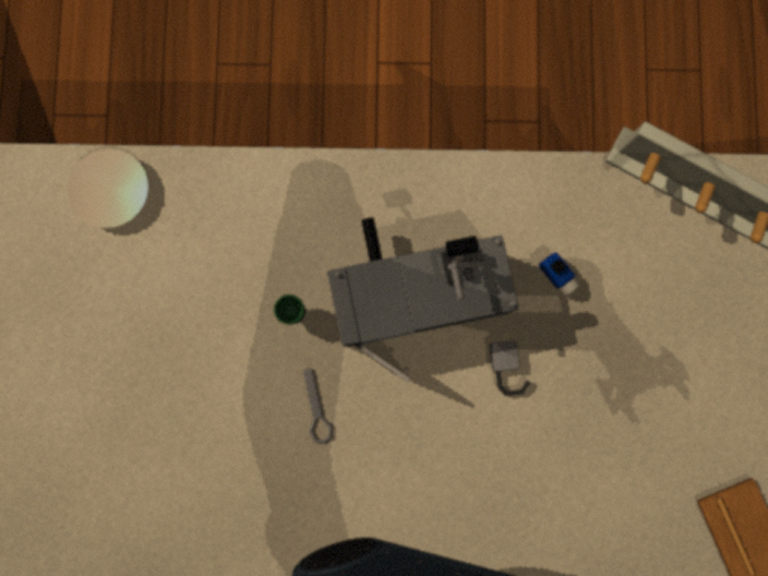

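Side view: the box is centred near (400,310), with the door ajar at about (460,340). Top view: the box is near (425,290), the catch bar near (457,280), the T-handle near (462,245). I'll enlarge the top view.

```bash
python3 - <<'E'
from h import *
import pickle
s=pickle.load(open("top0.pkl","rb")); save(s,"top0c",(140,275,205,395),4)
s=pickle.load(open("side0.pkl","rb")); save(s,"side0c",(135,285,210,360),4)
E
```

```text
(no output)
```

View pics/top0c.png

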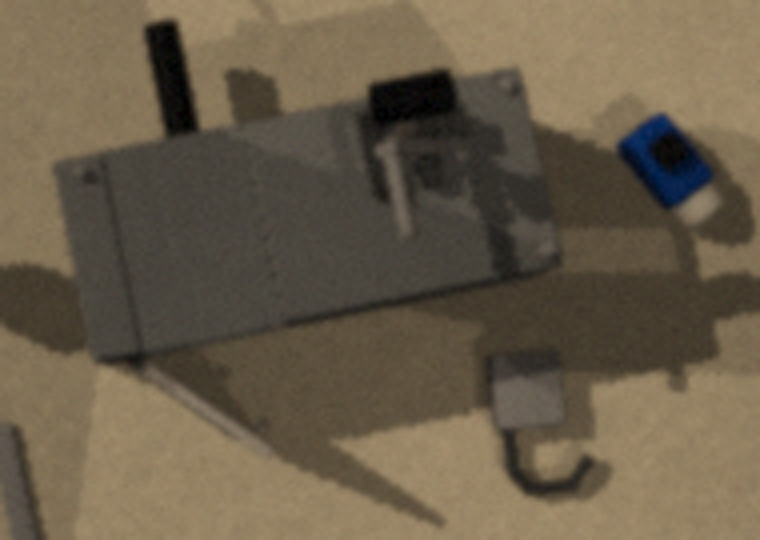

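View pics/side0c.png

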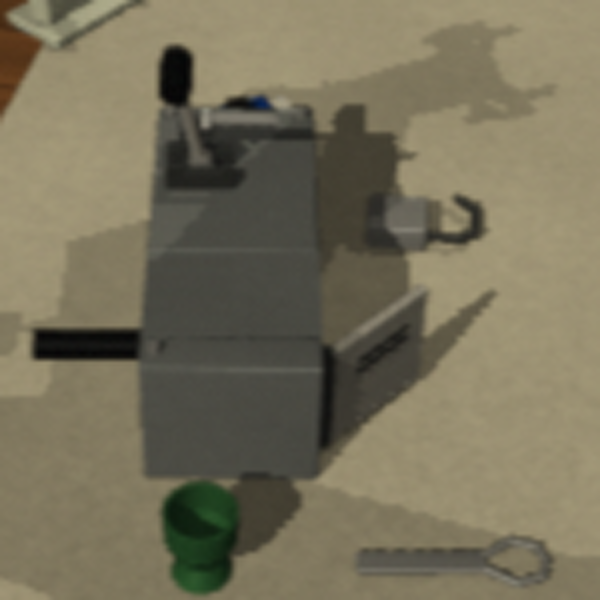

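The top crop shows the box-top corners at crop pixels (55,163), (98,358), (560,262) and (518,70). The door runs from (140,362) to (270,450), and the catch pin from (385,145) to (405,235).

```bash
cat >> h.py <<'E'
def Rz(a): return np.array([[np.cos(a),-np.sin(a),0],[np.sin(a),np.cos(a),0],[0,0,1]])
E
python3 - <<'E'
from h import *
import pickle
from scipy.optimize import least_squares
s=pickle.load(open("top0.pkl","rb")); sd=pickle.load(open("side0.pkl","rb"))
f=lambda u,v:(205+(u-1.5)/4,140+(v-1.5)/4)
print("ground",world(s,250,270),world(s,400,250),"top",world(s,*f(180,260)),world(s,*f(300,220)))
C=[f(55,163),f(98,358),f(560,262),f(518,70)]
L=np.array([[60,140,110],[-60,140,110],[-60,-140,110],[60,-140,110]])/1e3
g=world(s,250,270)[2]
def res(p):
    r=[]
    for c,l in zip(C,L):
        X=Rz(p[2])@l+[p[0],p[1],p[3]]
        r+=list(np.array(proj(s,X))-c)
    return r+[(p[3]-g)*300]
o=least_squares(res,[.5,0,0,g]);p=o.x;print(p,np.round(o.fun,2))
pickle.dump(p,open("box.pkl","wb"))
B=lambda l:Rz(p[2])@(np.array(l)/1e3)+[p[0],p[1],p[3]]
for u,v in [(140,362),(270,450),(255,440)]:
    X=world(s,*f(u,v),z=p[3]+.1); print("door",(Rz(p[2]).T@(X-[p[0],p[1],p[3]])*1e3).round(1))
for u,v in [(405,235),(385,145),(412,95)]:
    X=world(s,*f(u,v)); print("pin/handle",(Rz(p[2]).T@(X-[p[0],p[1],p[3]])*1e3).round(1))
# project model in both
for t in (0.5,.6,.7,.8,.9):
    pass
for n,q in dict(pin=[-10.5+19.5-19.5+0,-85+39,130+39]).items(): print(n,proj(s,B(q)))
print("side corners",[np.round((np.array(proj(sd,B(l*1e3)))-[210,135])*4+1.5) for l in L], (np.array(proj(sd,B([25-15.9,-60,196])))-[210,135])*4)
print("handle top", [(np.array(proj(s,B([25+15.9,-60,196])))-[205,140])*4])
E
```

```text
ground [0.4152056  0.03026998 0.00424796] [ 0.47238221 -0.35114396  0.0006534 ] top [0.57278592 0.0331325  0.11057692] [ 0.59731316 -0.03607623  0.11043067]
[ 6.01872930e-01 -4.07708912e-02  2.21116253e-01 -1.27040956e-04] [-0.8  -0.62 -1.46  1.16  1.61  0.69  0.66 -1.34 -1.31]
door [-65.  113.2 100. ]
door [-129.9   49.6  100. ]
door [-122.6   56.9  100. ]
pin/handle [-28.7 -43.  174.9]
pin/handle [ 21.5 -42.8 175.8]
pin/handle [ 40.1 -57.3 210.5]
pin (np.float64(305.09530595532664), np.float64(190.2404458631683))
side corners [array([138., 368.]), array([325., 370.]), array([315., 107.]), array([159., 106.])] [221.48032537  75.04048733]
handle top [array([411.66494003,  95.94036746])]
```

```bash
cat >> h.py <<'E'
import pickle,os
from scipy.spatial.transform import Rotation as Ro
if os.path.exists("box.pkl"): P=pickle.load(open("box.pkl","rb"))
def B(l): return Rz(P[2])@(np.array(l)/1e3)+[P[0],P[1],0]
def toB(X): return Rz(P[2]).T@(np.array(X)-[P[0],P[1],0])*1e3
def plan(*pts):
    st=manip.sense(); R=Ro.from_quat(st["tool_rot"]).as_matrix()
    yaw=np.arctan2(R[1,0],R[0,0])
    print("t",round(st["t"],2),"tcp box",toB(st["tcp_pos"]).round(1),"F",(Rz(P[2]).T@st["force"]).round(1),"gap",round(st["finger_gap"],3),"turn needed",round(np.degrees(yaw-P[2]),2),"zaxis",R[:,2].round(3))
    for q in pts: print(q,"->",(R.T@(B(q)-st["tcp_pos"])*100).round(2))
E
python3 - <<'E'
from h import *
s=pickle.load(open("top0.pkl","rb"))
for n,u,v in [("egg",289,310),("lock",505,357),("shackle",528,385),("shackle2",512,395),("light",558,270),("opener",312,375),("opener2",321,435)]: print(n,toB(world(s,(u-.5)/1.5,(v-.5)/1.5)).round())
plan((-170,110,200),(-170,110,60))
E
```

```text
egg [ 20. 221.  18.]
lock [-130. -118.   24.]
shackle [-184. -147.   13.]
shackle2 [-196. -120.   -1.]
light [  -7. -231.   46.]
opener [-95. 205.  10.]
opener2 [-197.  211.   -2.]
t 0.1 tcp box [-436.  -436.1  198.7] F [-0.7  0.4  0.1] gap 0.994 turn needed 13.16 zaxis [-0.001  0.002 -1.   ]
(-170, 110, 200) -> [ 3.833e+01 -4.712e+01 -2.000e-02]
(-170, 110, 60) -> [ 38.33 -47.09  13.98]
```

>>> {"api": "drive_tool", "payload": {
  "deltas": [1.5, -1.8, 0, 0, 4.5, -5.2, 0, 2, 8, -9.3, 0, 4, 11.5, -13.3, 0, 6, 15, -17.4, 0, 8, 18.5, -21.4, 0, 10, 22, -25.5, 0, 12, 25.5, -29.5, 0, 13.2, 29, -33.6, 0, 13.2, 32.5, -37.6, 0, 13.2, 36, -41.7, 0, 13.2, 38.5, -44.6, 0, 13.2],
  "hand": 0,
  "squeeze": 40
}}

```text
t: 1.3
tcp_pos: [0.4191, -0.0104, 0.1997]
tool_rot: [0.994, 0.11, -0.0, -0.001]
force: [0.2, -0.3, 0.0]
finger_gap: -0.001
```

>>> {"api": "drive_tool", "payload": {
  "deltas": [0, 0, 0, 0, 0, 0, 0, 0]
}}

```text
t: 1.5
tcp_pos: [0.4188, -0.009, 0.1995]
tool_rot: [0.994, 0.112, -0.0, -0.001]
force: [0.4, -0.8, -0.2]
finger_gap: -0.001
```

```bash
python3 - <<'E'
from h import *
plan((-155,100,200),(-155,100,60))
E
```

```text
t 1.5 tcp box [-171.7   71.1  199.5] F [ 0.2 -0.9 -0.2] gap -0.001 turn needed 0.2 zaxis [-0.001  0.002 -1.   ]
(-155, 100, 200) -> [ 1.68 -2.88 -0.05]
(-155, 100, 60) -> [ 1.69 -2.86 13.95]
```

>>> {"api": "drive_tool", "payload": {
  "deltas": [0.8, -1.4, 1, 0.2, 1.7, -2.9, 4, 0.2, 1.7, -2.9, 7, 0.2, 1.7, -2.9, 10, 0.2, 1.7, -2.9, 12.5, 0.2, 1.7, -2.9, 13.9, 0.2, 1.7, -2.9, 13.9, 0.2, 1.7, -2.9, 13.9, 0.2]
}}

```text
t: 2.3
tcp_pos: [0.4289, 0.0218, 0.0605]
tool_rot: [0.994, 0.109, -0.001, -0.001]
force: [0.4, -0.3, -0.5]
finger_gap: -0.002
```

```bash
python3 - <<'E'
from h import *
plan((-131,80,60),(-108,63,60),(-90,57,60),(-79,55,60),(-75,55,60))
save(manip.snapshot("top"),"top1",(140,275,205,395),4)
save(manip.snapshot("side"),"side1",(135,285,210,360),4)
E
```

```text
t 2.3 tcp box [-155.    99.    60.5] F [ 0.3 -0.3 -0.5] gap -0.002 turn needed -0.15 zaxis [-0.002  0.002 -1.   ]
(-131, 80, 60) -> [2.41 1.89 0.05]
(-108, 63, 60) -> [4.71 3.59 0.04]
(-90, 57, 60) -> [6.52 4.18 0.04]
(-79, 55, 60) -> [7.62 4.38 0.04]
(-75, 55, 60) -> [8.02 4.38 0.03]
```

View pics/side1.png

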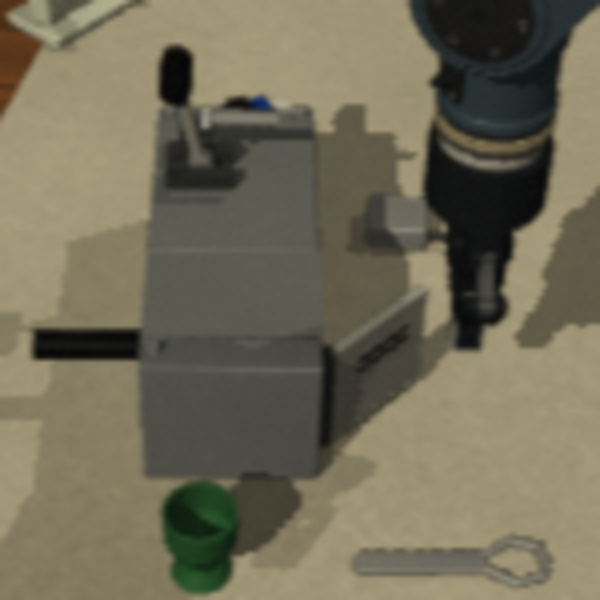

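The closed fingertips are at (468,340), clear of the door's outer face, which spans (340,400) to (425,300). Next I push along the arc.

>>> {"api": "drive_tool", "payload": {
  "deltas": [0.8, 0.6, 0, 0, 1.6, 1.25, 0, 0, 2.4, 1.9, 0, 0, 3.2, 2.5, 0, 0, 4.0, 3.1, 0, 0, 4.7, 3.6, 0, 0, 5.4, 3.85, 0, 0, 6.0, 4.1, 0, 0, 6.5, 4.2, 0, 0, 7.0, 4.3, 0, 0, 7.4, 4.4, 0, 0, 7.7, 4.4, 0, 0]
}}

```text
t: 3.6
tcp_pos: [0.5133, -0.0037, 0.0611]
tool_rot: [0.994, 0.11, -0.001, -0.001]
force: [-7.6, -4.7, 3.4]
finger_gap: 0.001
```

```bash
python3 - <<'E'
from h import *
plan((-75,55,60))
save(manip.snapshot("top"),"top2",(140,275,205,395),4)
save(manip.snapshot("side"),"side2",(135,285,210,360),4)
E
```

```text
t 3.6 tcp box [-78.3  55.6  61.1] F [-8.5 -3.   3.4] gap 0.001 turn needed -0.07 zaxis [-0.002  0.001 -1.   ]
(-75, 55, 60) -> [0.33 0.06 0.11]
```

View pics/side2.png

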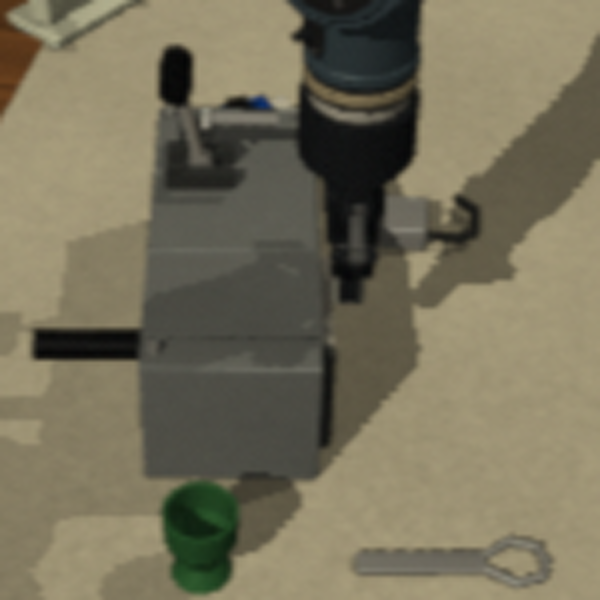

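The door looks flush in the view (dark strip at (328,400) only). I'll press slightly more, hold, then back off and check.

>>> {"api": "drive_tool", "payload": {
  "deltas": [0.3, 0, 0, 0, 0.5, 0, 0, 0, 0.5, 0, 0, 0, 0.5, 0, 0, 0]
}}

```text
t: 4.1
tcp_pos: [0.513, -0.0035, 0.0609]
tool_rot: [0.994, 0.111, -0.006, -0.001]
force: [-10.0, -7.6, 6.5]
finger_gap: 0.0
```

>>> {"api": "drive_tool", "payload": {
  "deltas": [-0.5, -0.2, 0, 0, -1.5, -0.5, 0, 0, -3, -1, 0, 0, -4.5, -1, -1, 0, -5, -1, -4, 0, -5, -1, -8, 0, -5, 0, -11, 0, -5, 0, -13, 0, -5, 0, -14, 0, -5, 0, -14, 0]
}}

```text
t: 5.1
tcp_pos: [0.4669, -0.0144, 0.2026]
tool_rot: [0.994, 0.111, -0.004, -0.0]
force: [0.3, 0.1, -0.3]
finger_gap: -0.001
```

```bash
python3 - <<'E'
from h import *
plan((-15,0,215),(-15,0,147),(-15,-26,147),(-15,-75,147))
save(manip.snapshot("top"),"top3",(140,275,205,395),4)
save(manip.snapshot("side"),"side3",(135,285,210,360),4)
E
```

```text
t 5.1 tcp box [-125.9   55.3  202.6] F [ 0.3  0.  -0.3] gap -0.001 turn needed 0.08 zaxis [-0.008 -0.001 -1.   ]
(-15, 0, 215) -> [11.07  5.54 -1.34]
(-15, 0, 147) -> [11.13  5.55  5.46]
(-15, -26, 147) -> [11.13  8.15  5.46]
(-15, -75, 147) -> [11.12 13.05  5.45]
```

View pics/side3.png

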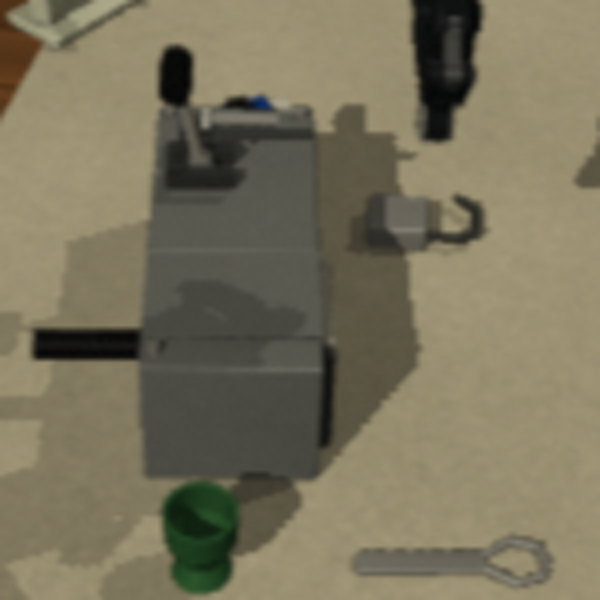

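View pics/top3.png

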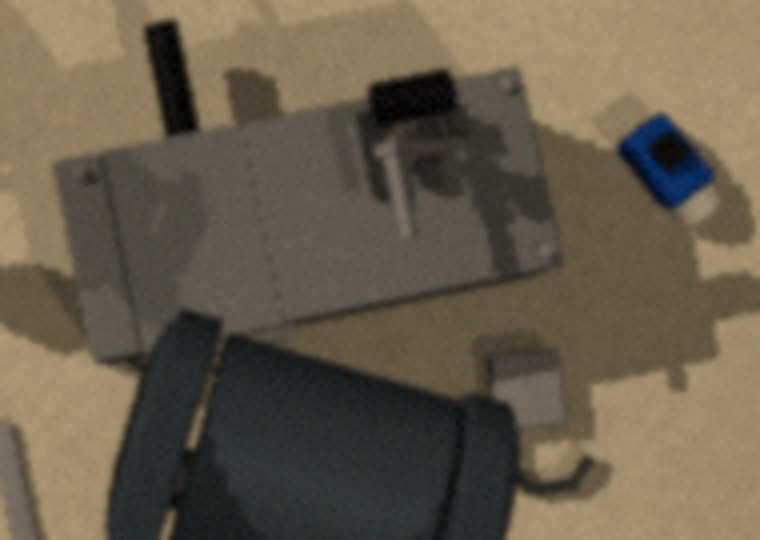

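Side and top views show the door flush with the front (edge line from (325,290) to (330,445)), and it was rigid under 12 N, so it is home. The bystanders haven't moved. Next is the catch.

>>> {"api": "drive_tool", "payload": {
  "deltas": [2, 1, -1, 0, 5, 2.5, -1.3, 0, 8, 4, -1.3, 0, 10.5, 5.2, -1.3, 0, 11.1, 5.5, -0.5, 0, 11.1, 5.5, 1.5, 0, 11.1, 5.5, 3.5, 0, 11.1, 5.5, 5, 0, 11.1, 5.5, 5.5, 0, 11.1, 5.5, 5.5, 0]
}}

```text
t: 6.2
tcp_pos: [0.5829, -0.0425, 0.1422]
tool_rot: [0.994, 0.111, -0.009, -0.002]
force: [-0.8, 0.3, 0.2]
finger_gap: -0.0
```

```bash
python3 - <<'E'
from h import *
plan((-15,-26,147),(-15,-75,147))
save(manip.snapshot("side"),"side4",(135,285,210,360),4)
E
```

```text
t 6.2 tcp box [-18.9   2.5 142.2] F [-0.7  0.5  0.2] gap -0.0 turn needed 0.09 zaxis [-0.018  0.002 -1.   ]
(-15, -26, 147) -> [ 0.38  2.84 -0.5 ]
(-15, -75, 147) -> [ 0.37  7.74 -0.53]
```

View pics/side4.png

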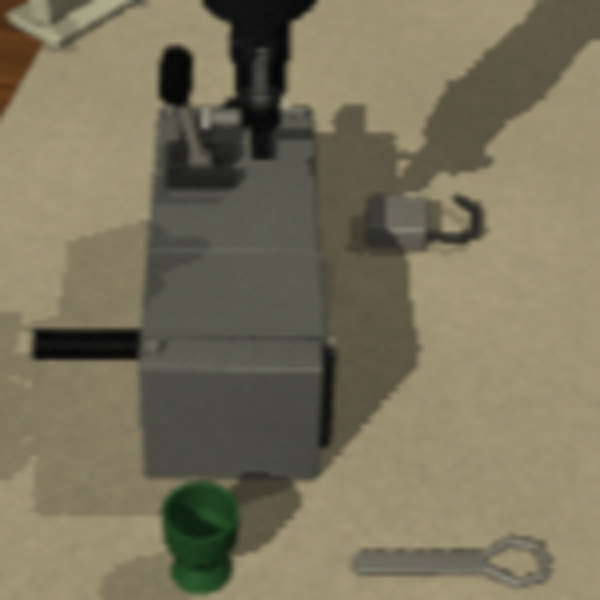

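Fingertips at (262,150), left (+y) of the pin and in front of the lever. I'll sweep to -y.

>>> {"api": "drive_tool", "payload": {
  "deltas": [0, 0.8, -0.3, 0, 0, 1.6, -0.4, 0, 0, 2.4, -0.4, 0, 0, 3.2, -0.4, 0, 0, 4, -0.4, 0, 0, 4.8, -0.4, 0, 0, 5.6, -0.4, 0, 0, 6.4, -0.4, 0, 0, 7.2, -0.4, 0, 0, 8, -0.4, 0, 0, 8.4, -0.4, 0, 0, 8.4, -0.4, 0]
}}

```text
t: 7.45
tcp_pos: [0.6027, -0.1255, 0.1469]
tool_rot: [0.994, 0.111, -0.008, -0.001]
force: [-0.8, 0.4, -0.8]
finger_gap: -0.002
```

```bash
python3 - <<'E'
from h import *
plan((-15,-40,215))
save(manip.snapshot("side"),"side5",(135,285,210,360),4)
E
```

```text
t 7.45 tcp box [-17.8 -82.8 146.9] F [-0.7  0.6 -0.8] gap -0.002 turn needed 0.04 zaxis [-0.015  0.001 -1.   ]
(-15, -40, 215) -> [ 0.18 -4.31 -6.8 ]
```

View pics/side5.png

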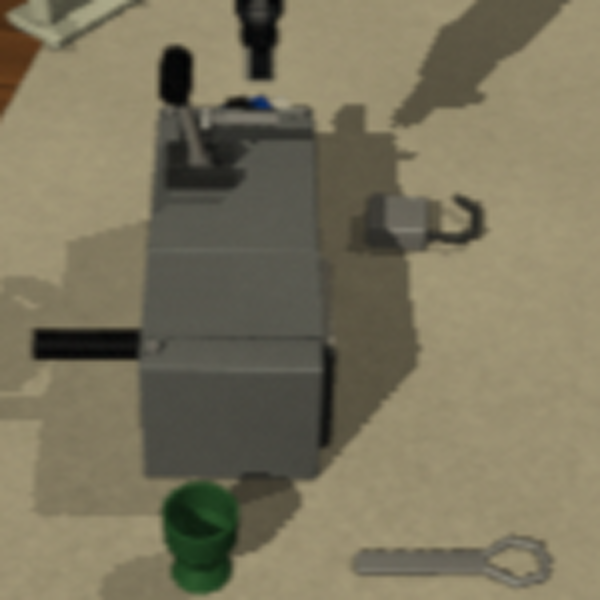

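```bash
python3 - <<'E'
from h import *
s=manip.snapshot("side"); s0=pickle.load(open("side0.pkl","rb"))
def lab(q): 
    return np.round(np.array(proj(s0,B(q))),1)
a=s0["frame"][140:185,240:300]; b=s["frame"][140:185,240:300]
im=cv2.resize(np.hstack([a,b]),None,fx=6,fy=6,interpolation=cv2.INTER_CUBIC)
cv2.imwrite("pics/cmp5.png",im[:,:,::-1])
for n,q in dict(pinfront0=(-30,-46,169),pinback0=(24,-46,169),off_f=(-30,-136,149),off_b=(24,-136,149),pivot=(19.5,-85,130),boxcr=(-60,-140,110)).items(): print(n,(lab(q)-[240,140])*6)
E
```

```text
pinfront0 [235.2 147.6]
pinback0 [120.  146.4]
off_f [233.4  70.2]
off_b [126.   69.6]
pivot [132.6 162. ]
boxcr [291.  128.4]
```

View pics/cmp5.png

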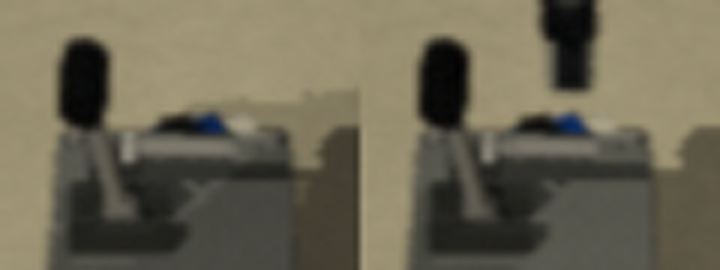

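```bash
python3 - <<'E'
from h import *
s0=pickle.load(open("side0.pkl","rb"))
for q in [(-18,-83,147),(-18,-83,200),(2,0,142),(-19,2.5,142)]: print(q,(np.array(proj(s0,B(q)))-[240,140])*6,(np.array(proj(s0,B(q)))-[210,135])*4)
plan()
s=manip.snapshot("top");save(s,"top5",(140,275,205,395),4)
s=manip.snapshot("side");print([toB(world(s,u,v)).round() for u,v in [(270,163),(262,164),(276,163),(275,152),(265,165)]])
E
```

```text
(-18, -83, 147) [209.38086568 137.21929884] [259.58724379 111.47953256]
(-18, -83, 200) [210.65165181  47.11416522] [260.43443454  51.40944348]
(2, 0, 142) [165.53380504 254.22075522] [230.35587003 189.48050348]
(-19, 2.5, 142) [210.98929762 258.10477541] [260.65953175 192.06985027]
t 7.55 tcp box [-17.9 -81.9 146.9] F [ 0.3 -0.1 -0.3] gap 0.003 turn needed 0.08 zaxis [-0.016  0.002 -1.   ]
[array([ -4., -43., 177.]), array([ 18., -42., 174.]), array([-21., -46., 174.]), array([-18., -71., 194.]), array([ 10., -40., 171.])]
```

View pics/top5.png

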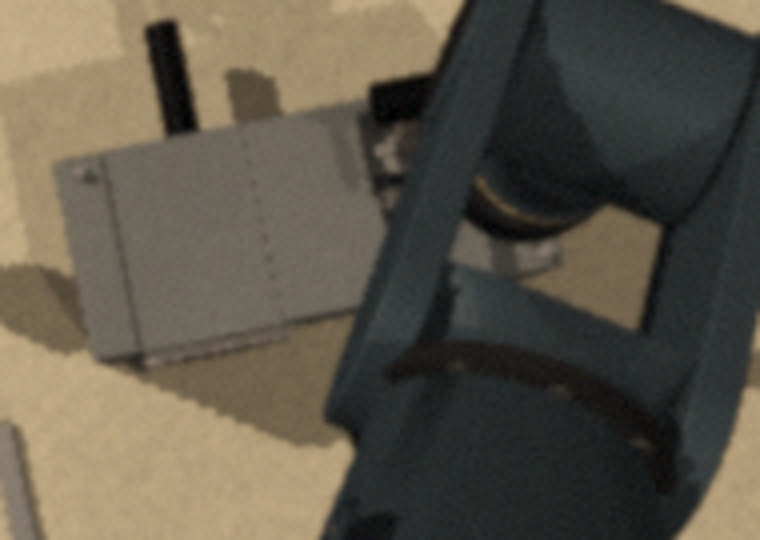

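The pin (light bar at crop (205–275,117)) has not moved. The fingertips show at row 72, where the reported TCP would project to row 111. I'll measure the real tip with depth.

```bash
python3 - <<'E'
from h import *
s=manip.snapshot("side")
for v in range(140,166,2): 
    print(v,[ (u,toB(world(s,u,v)).round().tolist()) for u in (272,275,278)])
E
```

```text
140 [(272, [-9.0, -23.0, 267.0]), (275, [-17.0, -24.0, 266.0]), (278, [-25.0, -23.0, 267.0])]
142 [(272, [-9.0, -31.0, 255.0]), (275, [-17.0, -28.0, 257.0]), (278, [-25.0, -27.0, 258.0])]
144 [(272, [-9.0, -38.0, 244.0]), (275, [-17.0, -39.0, 243.0]), (278, [-25.0, -39.0, 243.0])]
146 [(272, [-9.0, -52.0, 227.0]), (275, [-17.0, -53.0, 227.0]), (278, [-26.0, -52.0, 228.0])]
148 [(272, [-9.0, -69.0, 209.0]), (275, [-18.0, -68.0, 210.0]), (278, [-30.0, -370.0, -1.0])]
150 [(272, [-9.0, -72.0, 201.0]), (275, [-18.0, -67.0, 204.0]), (278, [-12.0, 869.0, 866.0])]
152 [(272, [-9.0, -68.0, 196.0]), (275, [-18.0, -74.0, 192.0]), (278, [-30.0, -340.0, 2.0])]
154 [(272, [-9.0, -68.0, 189.0]), (275, [-18.0, -71.0, 187.0]), (278, [-30.0, -328.0, 2.0])]
156 [(272, [-12.0, 869.0, 866.0]), (275, [-19.0, -316.0, 1.0]), (278, [-30.0, -319.0, -1.0])]
158 [(272, [-9.0, -303.0, 2.0]), (275, [-19.0, -305.0, 1.0]), (278, [-30.0, -300.0, 5.0])]
160 [(272, [-9.0, -249.0, 33.0]), (275, [-19.0, -252.0, 31.0]), (278, [-29.0, -250.0, 33.0])]
162 [(272, [-9.0, -135.0, 111.0]), (275, [-19.0, -135.0, 111.0]), (278, [-28.0, -137.0, 109.0])]
164 [(272, [-10.0, -45.0, 172.0]), (275, [-18.0, -45.0, 172.0]), (278, [-27.0, -45.0, 172.0])]
```

```bash
python3 - <<'E'
from h import *
s=pickle.load(open("side0.pkl","rb"))
for n,q,obs in [("side1",(-155,99,60.5),(468,348)),("side2",(-78.3,55.6,61),(350,302)),("side3",(-126,55,202.6),(437,140)),("side4",(-18.9,2.5,142),(262,158))]:
    print(n,obs,[(dz,((np.array(proj(s,B(np.add(q,(0,0,dz)))))-[210,135])*4).round()) for dz in (0,10,20,30,36)])
E
```

```text
side1 (468, 348) [(0, array([459., 377.])), (10, array([461., 367.])), (20, array([462., 357.])), (30, array([463., 346.])), (36, array([464., 340.]))]
side2 (350, 302) [(0, array([344., 330.])), (10, array([345., 320.])), (20, array([345., 310.])), (30, array([346., 299.])), (36, array([346., 293.]))]
side3 (437, 140) [(0, array([429., 174.])), (10, array([430., 161.])), (20, array([431., 149.])), (30, array([432., 137.])), (36, array([433., 129.]))]
side4 (262, 158) [(0, array([261., 192.])), (10, array([261., 181.])), (20, array([261., 170.])), (30, array([261., 158.])), (36, array([261., 151.]))]
```

The visible tips sit about 33–36 mm above the reported TCP in every picture, so the sweep passed over the pin and the door was pushed near its top edge. I'll recheck whether the door is really home.

```bash
python3 - <<'E'
from h import *
st=manip.snapshot("top"); ss=manip.snapshot("side")
def dp(a,off,along,z):
    e=np.array([-np.sin(a),-np.cos(a)]);n=np.array([-np.cos(a),np.sin(a)])
    p=np.array([-64,115])+along*e+off*n; return (p[0],p[1],z)
for s,o,n,w in ((st,(205,140),"t",[230,215,70,60]),(ss,(210,135),"s",None)):
  for a in (0,.05,.13):
    print(n,a,[((np.array(proj(s,B(dp(a,4,l,100))))-o)*4+1.5).round().tolist() for l in (0,50,95)])
a=st["frame"][210:240,225:285]; cv2.imwrite("pics/doort.png",cv2.resize(a,None,fx=12,fy=12,interpolation=cv2.INTER_CUBIC)[:,:,::-1])
a=ss["frame"][195:255,275:305]; cv2.imwrite("pics/doors.png",cv2.resize(a,None,fx=10,fy=10,interpolation=cv2.INTER_CUBIC)[:,:,::-1])
for a in (0,.05,.13): print("doort",[((np.array(proj(st,B(dp(a,4,l,100))))-[225,210])*12+5.5).round().tolist() for l in (0,50,95)], "doors",[((np.array(proj(ss,B(dp(a,4,l,z))))-[275,195])*10+4.5).round().tolist() for l,z in ((0,100),(95,100),(0,12),(95,12))])
E
```

```text
t 0 [[138.0, 368.0], [222.0, 350.0], [298.0, 335.0]]
t 0.05 [[138.0, 368.0], [223.0, 355.0], [299.0, 343.0]]
t 0.13 [[137.0, 368.0], [223.0, 362.0], [300.0, 356.0]]
s 0 [[336.0, 353.0], [333.0, 301.0], [331.0, 256.0]]
s 0.05 [[336.0, 353.0], [337.0, 301.0], [338.0, 257.0]]
s 0.13 [[336.0, 354.0], [343.0, 302.0], [349.0, 258.0]]
doort [[175.0, 264.0], [427.0, 212.0], [654.0, 165.0]] doors [[190.0, 284.0], [179.0, 41.0], [177.0, 507.0], [167.0, 263.0]]
doort [[174.0, 264.0], [429.0, 225.0], [658.0, 190.0]] doors [[190.0, 284.0], [196.0, 42.0], [177.0, 507.0], [183.0, 264.0]]
doort [[172.0, 265.0], [429.0, 246.0], [661.0, 229.0]] doors [[190.0, 285.0], [223.0, 45.0], [177.0, 508.0], [209.0, 267.0]]
```

View pics/doort.png

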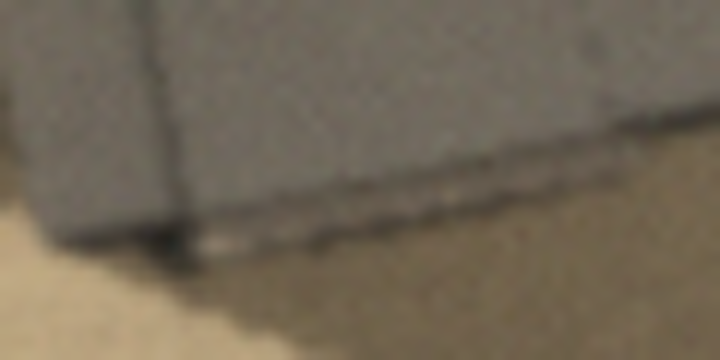

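View pics/doors.png

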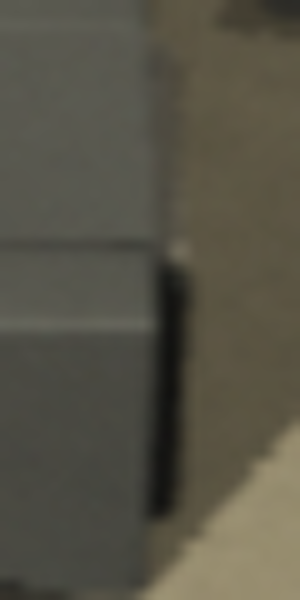

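The door edge matches the shut prediction in both views: (630,180) in the top crop and (180,50) in the side crop. So the door is home. I'll go back left of the pin and repeat the sweep lower, with the tips really at about 150 mm.

>>> {"api": "drive_tool", "payload": {
  "deltas": [0, -0.5, -1, 0, 0, -2.5, -1.2, 0, 0, -4.5, -1.2, 0, 0, -6.5, -1.2, 0, 0, -8, -1.2, 0, 0, -8.4, -1.0, 0, 0, -8.4, 0.5, 0, 0, -8.4, 2, 0, 0, -8.4, 3, 0, 0, -8.4, 3.2, 0, 0, -8.4, 3.2, 0]
}}

```text
t: 8.9
tcp_pos: [0.5833, -0.0425, 0.115]
tool_rot: [0.994, 0.111, -0.008, -0.002]
force: [-0.2, -0.1, -0.2]
finger_gap: 0.004
```

```bash
python3 - <<'E'
from h import *
plan((-17,-82,115))
save(manip.snapshot("side"),"side6",(135,285,210,360),4)
E
```

```text
t 8.9 tcp box [-18.5   2.3 115. ] F [-0.2 -0.1 -0.2] gap 0.004 turn needed 0.1 zaxis [-0.016  0.001 -1.   ]
(-17, -82, 115) -> [ 0.13  8.43 -0.05]
```

View pics/side6.png

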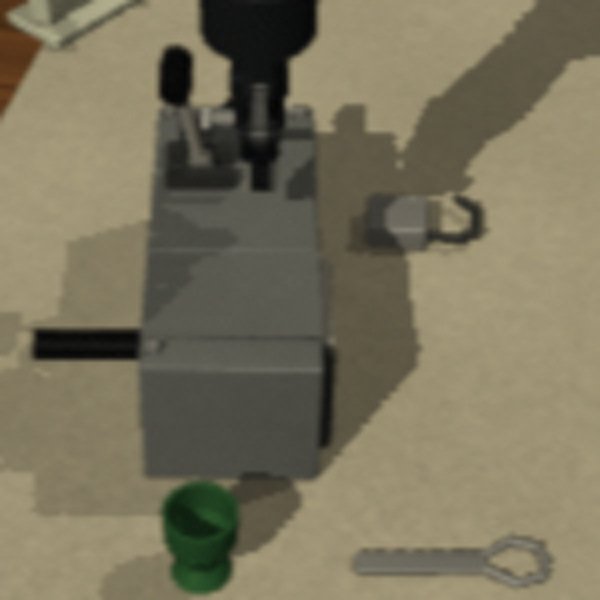

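The tips now show at (262,190), close to the 145–150 mm height, left of the pin. Sweeping.

>>> {"api": "drive_tool", "payload": {
  "deltas": [0, 0.7, 0, 0, 0, 1.4, 0, 0, 0, 2.1, 0, 0, 0, 2.8, 0, 0, 0, 3.5, 0, 0, 0, 4.2, 0, 0, 0, 4.9, 0, 0, 0, 5.6, 0, 0, 0, 6.3, 0, 0, 0, 7, 0, 0, 0, 7.6, 0, 0, 0, 8, 0, 0]
}}

```text
t: 10.15
tcp_pos: [0.6021, -0.122, 0.1158]
tool_rot: [0.994, 0.111, -0.007, -0.001]
force: [-0.7, -0.3, -0.6]
finger_gap: -0.0
```

>>> {"api": "drive_tool", "payload": {
  "deltas": [0, 0.2, 0, 0, 0, 0.2, 0, 0, 0, 0.2, 0, 0]
}}

```text
t: 10.45
tcp_pos: [0.6022, -0.1238, 0.1153]
tool_rot: [0.994, 0.111, -0.007, -0.001]
force: [-0.0, 0.3, 0.1]
finger_gap: -0.002
```

```bash
python3 - <<'E'
from h import *
plan((-17,-60,210),(41,-60,210))
save(manip.snapshot("side"),"side7",(135,285,210,360),4)
E
```

```text
t 10.45 tcp box [-17.9 -81.  115.3] F [0.  0.3 0.1] gap -0.002 turn needed 0.07 zaxis [-0.014  0.    -1.   ]
(-17, -60, 210) -> [-0.04 -2.14 -9.46]
(41, -60, 210) -> [ 5.76 -2.13 -9.54]
```

View pics/side7.png

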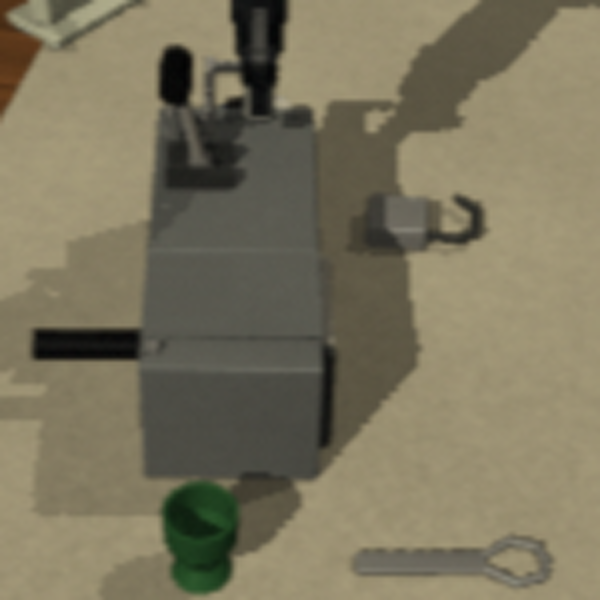

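The catch bar is now up at (212,65–105), near upright and not over. I'll push 3 cm further.

>>> {"api": "drive_tool", "payload": {
  "deltas": [0, 0.8, 0, 0, 0, 1.6, 0, 0, 0, 2.4, 0, 0, 0, 3, 0, 0, 0, 3, 0, 0, 0, 3, 0, 0]
}}

```text
t: 11.1
tcp_pos: [0.6087, -0.1531, 0.1152]
tool_rot: [0.994, 0.111, -0.007, -0.001]
force: [-0.5, 0.6, -1.0]
finger_gap: -0.001
```

```bash
python3 - <<'E'
from h import *
plan((-17,-60,210),(41,-60,210))
s=manip.snapshot("side");save(s,"side8",(135,285,210,360),4)
for q in [(-30,-85,185),(24,-85,185),(-30,-136,149),(24,-136,149)]: print(q,((np.array(proj(s,B(q)))-[210,135])*4).round())
E
```

```text
t 11.1 tcp box [ -18.  -111.1  115.2] F [-0.4  0.7 -1. ] gap -0.001 turn needed 0.05 zaxis [-0.015  0.001 -1.   ]
(-17, -60, 210) -> [-0.03 -5.15 -9.46]
(41, -60, 210) -> [ 5.77 -5.14 -9.55]
(-30, -85, 185) [277.  67.]
(24, -85, 185) [201.  67.]
(-30, -136, 149) [276.  67.]
(24, -136, 149) [204.  66.]
```

View pics/side8.png

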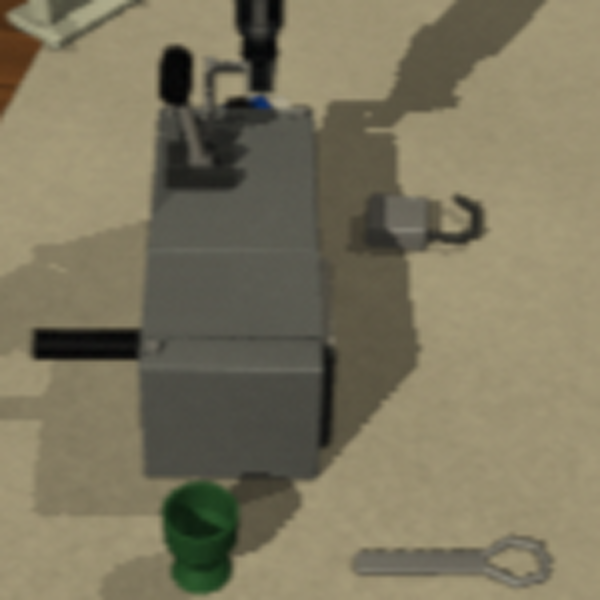

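Upright and off project to the same pixels in this view, so I'll check depth at the bar.

```bash
python3 - <<'E'
from h import *
s=manip.snapshot("side")
for u,v in [(263,152),(265,152),(267,152),(269,152),(263,155),(263,158)]: print(u,v,toB(world(s,u,v)).round())
E
```

```text
263 152 [  18. -130.  152.]
265 152 [  12. -133.  149.]
267 152 [   6. -133.  150.]
269 152 [  -0. -131.  151.]
263 155 [  24. -319.    4.]
263 158 [  23. -308.   -1.]
```

Depth puts the pin at y≈-133, z≈150, which is the off stop. Next: go up, open, and move over the handle.

>>> {"api": "drive_tool", "payload": {
  "deltas": [0, -0.5, -2, 0, 0, -0.5, -5, 0, 0, -1, -8, 0, 0.5, -2, -9.5, 0, 2, -3.5, -9.5, 0, 4, -4.8, -9.5, 0, 5.5, -5.1, -9.5, 0, 5.9, -5.1, -9.5, 0, 5.9, -5.1, -9.5, 0, 5.9, -5.1, -9.5, 0],
  "hand": 8.5
}}

```text
t: 12.2
tcp_pos: [0.6555, -0.0902, 0.2093]
tool_rot: [0.994, 0.111, -0.008, -0.001]
force: [-0.7, 0.7, 1.1]
finger_gap: 0.999
```

```bash
python3 - <<'E'
from h import *
plan((41,-60,140))
s=manip.snapshot("side");save(s,"side9",(85,235,185,335),4)
for q in [(41,-60,196),(41,-60,208),(41,-82,196),(41,-38,196)]: print(q,((np.array(proj(s,B(q)))-[185,85])*4).round())
E
```

```text
t 12.2 tcp box [ 41.5 -60.  209.3] F [-0.5  0.8  1.1] gap 0.999 turn needed 0.07 zaxis [-0.016  0.001 -1.   ]
(41, -60, 140) -> [0.06 0.03 6.93]
(41, -60, 196) [276. 275.]
(41, -60, 208) [275. 260.]
(41, -82, 196) [277. 256.]
(41, -38, 196) [275. 293.]
```

View pics/side9.png

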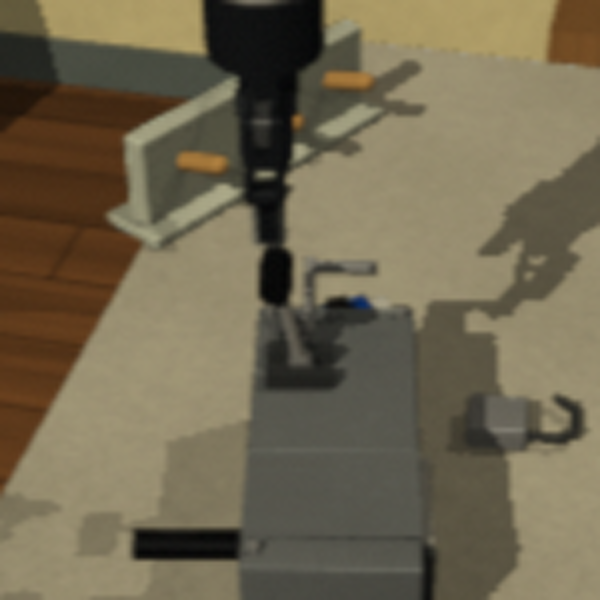

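```bash
python3 - <<'E'
from h import *
s=manip.snapshot("side")
for v in range(128,150,2): print(v,[toB(world(s,u,v)).round().tolist() for u in (249,252,255)])
E
```

```text
128 [[81.0, -478.0, 16.0], [71.0, -494.0, 5.0], [33.0, 2.0, 318.0]]
130 [[49.0, -8.0, 306.0], [41.0, -9.0, 306.0], [33.0, 5.0, 315.0]]
132 [[48.0, 10.0, 312.0], [40.0, 8.0, 311.0], [33.0, 9.0, 312.0]]
134 [[48.0, 11.0, 307.0], [40.0, 13.0, 308.0], [33.0, 14.0, 309.0]]
136 [[49.0, -4.0, 291.0], [42.0, -8.0, 288.0], [34.0, -13.0, 285.0]]
138 [[49.0, -4.0, 285.0], [42.0, -7.0, 283.0], [35.0, -15.0, 278.0]]
140 [[50.0, -4.0, 279.0], [42.0, -6.0, 278.0], [35.0, -13.0, 273.0]]
142 [[50.0, -6.0, 272.0], [42.0, -6.0, 272.0], [35.0, -14.0, 267.0]]
144 [[50.0, -7.0, 265.0], [42.0, -5.0, 266.0], [35.0, -14.0, 260.0]]
146 [[51.0, -11.0, 255.0], [43.0, -15.0, 253.0], [55.0, -383.0, -2.0]]
148 [[76.0, -371.0, -3.0], [47.0, -71.0, 207.0], [38.0, -69.0, 209.0]]
```

The finger tips are at z≈256 with reported 209 (35 mm offset plus 13 mm from opening), x centre ≈43. I'll descend so the pads meet the handle.

>>> {"api": "drive_tool", "payload": {
  "deltas": [0, 0, 1.5, 0, 0, 0, 3.5, 0, 0, 0, 5.5, 0, 0, 0, 6.8, 0, 0, 0, 7.1, 0, 0, 0, 7.1, 0]
}}

```text
t: 12.9
tcp_pos: [0.6542, -0.0906, 0.1382]
tool_rot: [0.994, 0.11, -0.008, -0.001]
force: [0.2, -0.2, 0.8]
finger_gap: 0.996
```

>>> {"api": "drive_tool", "payload": {
  "deltas": [0, 0, 0, 0, 0, 0, 0, 0, 0, 0, 0, 0, 0, 0, 0, 0, 0, 0, 0, 0, 0, 0, 0, 0, 0, 0, 0, 0, 0, 0, 0, 0],
  "hand": 3.5,
  "squeeze": 40
}}

```text
t: 13.7
tcp_pos: [0.6545, -0.0893, 0.1395]
tool_rot: [0.994, 0.111, -0.007, -0.002]
force: [-2.0, 4.4, 4.7]
finger_gap: 0.512
```

```bash
python3 - <<'E'
from h import *
plan((41,-60,138))
s=manip.snapshot("side");save(s,"side10",(135,235,210,310),6)
E
```

```text
t 13.7 tcp box [ 40.7 -58.9 139.5] F [-1.   4.7  4.7] gap 0.512 turn needed 0.03 zaxis [-0.015  0.003 -1.   ]
(41, -60, 138) -> [0.03 0.11 0.15]
```

View pics/side10.png

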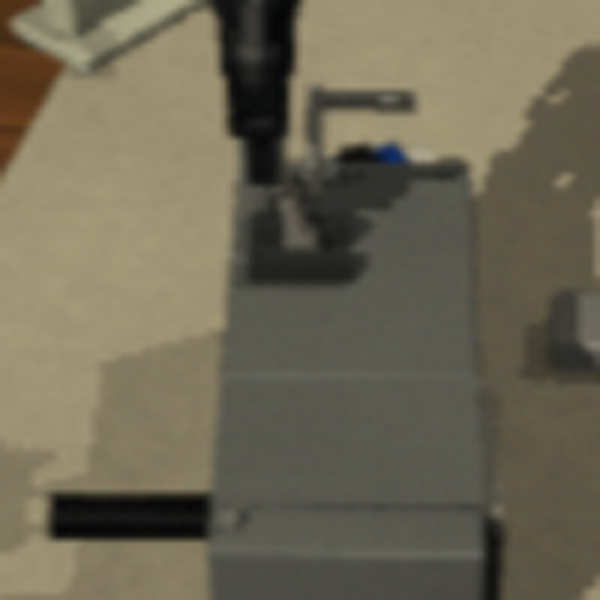

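The gap is 43.7 mm, so the fingers are on the 44 mm handle ends; the view shows them around the handle at (262,150). Pulling forward along the arc with a firmer grip.

>>> {"api": "drive_tool", "payload": {
  "deltas": [0, 0, 0, 0, 0, 0, 0, 0, -0.8, 0, -0.1, 0, -1.6, 0, -0.15, 0, -2.4, 0, -0.1, 0, -3.2, 0, 0, 0, -4, 0, 0.2, 0, -4.7, 0, 0.5, 0, -5.4, 0, 0.8, 0, -6.1, 0, 1.25, 0, -6.7, 0, 1.7, 0, -6.7, 0, 1.7, 0],
  "hand": 3.5,
  "squeeze": 60
}}

```text
t: 14.95
tcp_pos: [0.5902, -0.1038, 0.1237]
tool_rot: [0.994, 0.11, -0.005, -0.002]
force: [6.9, 5.3, 0.0]
finger_gap: 0.512
```

```bash
python3 - <<'E'
from h import *
plan((-26.5,-60,122))
s=manip.snapshot("side");save(s,"side11",(135,235,210,310),6)
E
```

```text
t 14.95 tcp box [-25.2 -58.9 123.7] F [7.9 3.6 0. ] gap 0.512 turn needed -0.04 zaxis [-0.01   0.003 -1.   ]
(-26.5, -60, 122) -> [-0.13  0.11  0.17]
```

View pics/side11.png

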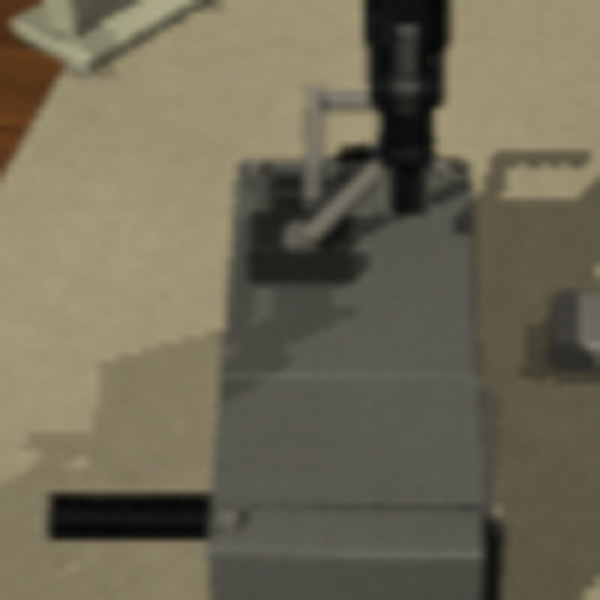

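The lever follows, leaning forward from (300,240) to about (400,150), and 7.9 N matches the spring near the stop. I'll press slightly into the stop.

>>> {"api": "drive_tool", "payload": {
  "deltas": [-0.2, 0, 0.15, 0, -0.4, 0, 0.3, 0, -0.5, 0, 0.3, 0, -0.5, 0, 0.3, 0, -0.5, 0, 0.3, 0]
}}

```text
t: 15.5
tcp_pos: [0.5893, -0.1041, 0.1224]
tool_rot: [0.994, 0.11, -0.0, -0.002]
force: [9.1, 7.0, 1.0]
finger_gap: 0.508
```

```bash
python3 - <<'E'
from h import *
plan()
s=manip.snapshot("side");save(s,"side12",(135,285,210,360),4)
print([toB(world(s,u,v)).round().tolist() for u,v in [(263,152),(266,152)]])
save(manip.snapshot("top"),"top12",None,1.5)
plan()
E
```

```text
t 15.5 tcp box [-26.2 -59.1 122.4] F [10.4  4.8  1. ] gap 0.508 turn needed -0.09 zaxis [-0.001  0.004 -1.   ]
[[18.0, -132.0, 151.0], [9.0, -131.0, 151.0]]
t 15.6 tcp box [-26.3 -59.  122.4] F [9.7 5.3 0.8] gap 0.509 turn needed -0.09 zaxis [-0.001  0.004 -1.   ]
```

View pics/side12.png

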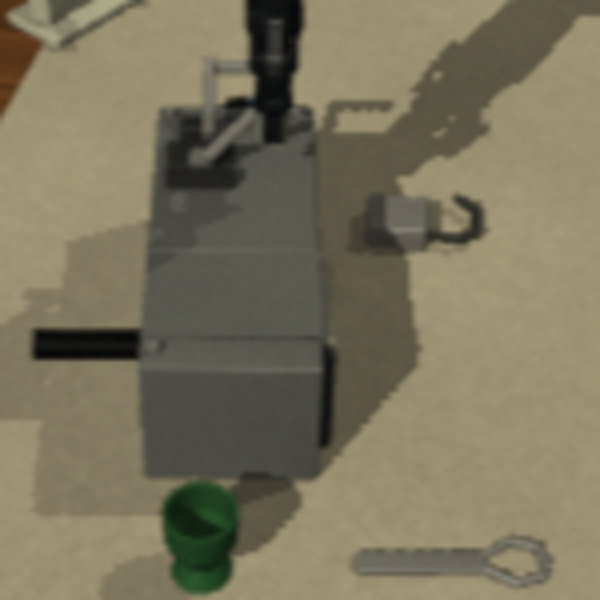

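View pics/top12.png

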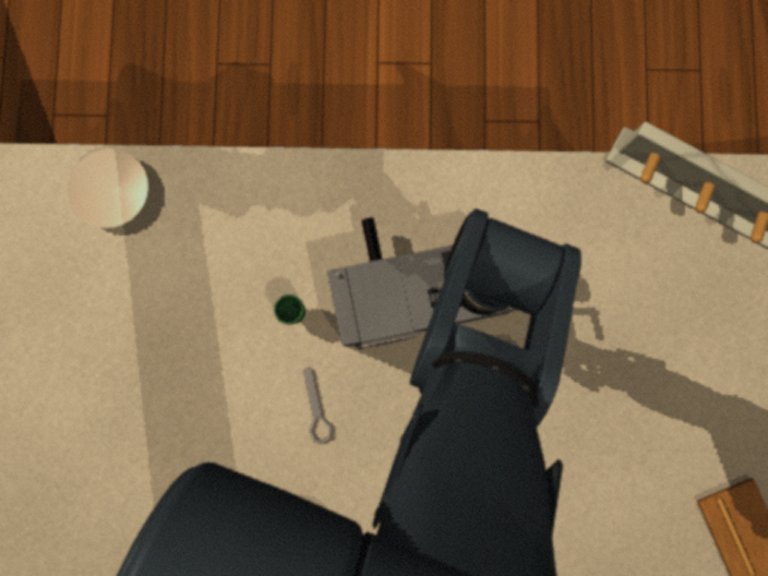

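The TCP moved 67 mm forward and 17 mm down and now stays put as the force rises to 10 N, so the lever is on its stop. The catch reads over (y≈-132, z≈151), and the door, egg cup, opener and padlock are unchanged. Handing in.

```bash
python3 - <<'E'
from h import *
print(manip.sign_off()); plan()
E
```

```text
the job is handed in; nothing more can be done
None
the job is handed in; nothing more can be done
```

I shut the door, flipped the catch over and pulled the lever to its stop. I handed the job in at about 15.6 s with the fingers still gripping the handle; no verdict was given.

**Last checks:**
- **Door:** its edge matched the shut position in both camera views, and it didn't move under about 12 N.
- **Catch:** depth put the pin at y≈-132, z≈151 mm in the box frame, close to where it should lie at the off stop (-136, 149).
- **Lever:** the gripper moved 67 mm forward and 17 mm down, the full travel to the stop. It moved only about 1 mm more as I pushed on and the force rose to about 10 N. The finger gap stayed at 43–44 mm, matching the 44 mm handle.
- **Other things on the board:** the egg cup, padlock and bottle opener looked unmoved. The bike light was hidden behind the arm in the last pictures. It looked in place while the fingers were closing on the handle, and nothing went near it after that.

**What disagreed:** in the pictures the fingertips sat about 35 mm higher than the reported tool position. My first sweep at the catch therefore passed over the pin without touching it. The door had also been pushed near its top edge rather than at the suggested point. I corrected for the offset and repeated the sweep, and the catch went over. I used the same correction for the handle grasp.

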